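# Shut the wide chip chute at the turning bench

### The job

Two chip chutes on the turner's bench stand open. Push the sliding gate of the wider chute fully home by its upright tab, until the spring catch at its side clicks in behind the gate's cam, and let go; leave the narrow chute's gate standing as it is.

Things in the scene. Friction and masses are not known exactly. Their poses are not given: they have to be found in the camera images.
- wide_tab (a point): Centre of the rear face (the one to push) of the wide gate's tab: dark steel upright 46 wide, 8 thick, 55 to 100 mm above bench, at the rear edge of a 120 mm wide steel plate (top at 55 mm) sliding on a grey housing 250 x 144 x 50 mm. Point at 80 mm, moves with the gate. x level, the closing direction (away from robot within 0.4 rad); y left; z up. Housing top behind the tab is clear (50 mm high).
- wide_gate (a joint): Opening of the wide gate in m: 0 = against its end stop, grows as it opens, up to 0.092; starts at 0.055 to 0.09. Slides stiffly (about 6 N), stays where it is left; up to about 6 N more from 0.042 to 0.010 while its wedge-shaped cam pushes the catch aside. At about 0.010 the catch snaps in behind the cam and holds the gate; the rest up to the stop is free travel.
- wide_catch (a joint): Spring catch of the wide gate: brass plunger in an iron block on the chute's left side (looking along closing direction), 57 to 74 mm above the bench. Value in m: 0 = sprung fully in, as at the start and again once clicked in behind the gate's cam; about 0.0065 while the cam holds it aside. Works by itself; no need to touch it.
- narrow_tab (a point): The same point, same axes, on the same tab of the narrow chute's gate, to be left as it is: housing 90 mm wide, gate plate 66 mm, mouth 46 mm (the wide chute's mouth: 100 mm); all else equal. The chutes stand side by side about 0.3 to 0.6 m apart, either one on the left; both are fixed to the bench.

How it is judged:
By the outcome, as a careful person would: the job done as asked, in the order asked, and still so for the second after the job is handed in, with the robot touching nothing.
It also fails if it takes over 35 s, if anything falls off the work surface, if the arm or the gripper's body presses on something with over 40 N, if the wrist force passes 120 N, or if a joint passes its speed limit or range.

### The arm

A 7-joint arm with a two-finger parallel gripper is mounted at the origin on the work surface. World frame = base frame: x ahead of the robot, y to its left, z up, the work surface at z = 0. Lengths are in m, angles in rad, forces in N, time in s.
With the tool pointing down it reaches from about 0.425 to 0.875 m from the base axis. Payload 9.9 kg.
Tool frame: the origin (TCP) lies between the finger pads; the fingertips stand tcp_to_tips ahead of it and the grasp point (between the pads) lies 3 mm ahead of it (tcp_to_tips is the distance from the TCP to the fingertips, in m); z points along the fingers, y is the line along which they close (so a half turn about z gives the same grasp; the last joint's range is limited). The gripper opens to 85 mm and grips with 20 to 120 N. Pads are 22 mm wide; open, the fingers measure 114 mm over their backs; the gripper's body (76 mm by 85 mm) begins 54 mm behind the grasp point. The pads swing forward as they close: fully open they stand 13 mm farther back than shut.
Start: joints at [1.199, 0.576, 0.025, 1.437, -0.015, 1.129, -0.057], TCP at [0.192, -0.647, 0.253] pointing down, gripper open.
Joint ranges: [-2.76, 2.76], [-0.34, 2.15], [-1.52, 1.57], [0.19, 2.46], [-1.09, 4.23], [0.17, 1.99], [-2.82, 2.82]. Speed limits (rad/s): [2.22, 2.22, 3.01, 3.01, 3.14, 3.14, 3.14].

### API

Orientations are given as a unit quaternion [w, x, y, z].
In Python, from plant import * gives the robot as it stands. The module is installed in compiled form; this text tells all that it offers.
- The arm moves only by the tool step_arm, never from a script. Its argument "deltas" is a list of rows, each a list of 3 entries, a list of its own where there are three numbers: the shift along the tool's x, y, z in units of 300 mm (1.0 is 300 mm), then the turn, a rotation vector about the tool's x, y, z in units of 30 degrees (1.0 is 30 degrees), then the opening, from -1 (shut) to 1 (fully open). In form: [[[x, y, z], [ax, ay, az], claw], ...]. A call has 1 to 20 rows; each row shifts and turns the commanded pose from where the row before left it, along the tool's axes as they then stand; what a row does not reach is not made up. A row lasts 1/10 s, in which the tool goes at most 50 mm and 8.59 degrees, less where a joint would pass 70% of its speed; a pose out of reach is approached as far as the arm can. A call with a number of a shift or a turn outside -1 to 1 is refused whole. A call with a gripper value outside its range is refused whole. The fingers move at their own pace and stop on an object; the grip force is fixed at half the most. Time passes only in rows, so rows that do not move let the fingers close. It gives the time, the measured TCP pose, the force, the opening and the grip force at its end, in the units of the state.
- observe(): the state, without advancing time (a new reading comes with each control period).
- get_image(name): name is "scene" or "side" or "wrist"; returns the picture (400x640x3 uint8, blue, green, red); there is no depth.
- get_calibration(name): a dict with "mtx" (3x3 intrinsics, pixels), "origin" and "rotation" of the camera in the world. Camera axes: x right, y down, z forward; pixel columns grow to the right and rows downward; lengths in m; the calibration is good to about 2 mm. A picture is of the moment at which its call begins: read the wrist's pose just before it. get_calibration takes no time and is no camera call; for the wrist camera it gives the pose at the moment of the call.
- sign_off(): hands the job in; it is judged then, once.
The state is a dict: "time": time; "joint_positions": joint angles; "joint_velocities": joint speeds; "tau": joint torques, N m; "tool_pos": TCP position; "tcp_rot": TCP orientation; "contact_force": force on the tool from outside, world axes, zero at the start; "torque": the same for the moment, N m; "grip_width": finger opening in m; "finger_force": force on a finger pad.
Only numpy, scipy, OpenCV 4.12 (cv2) and the standard library are available. Lean on these libraries where they do the work, as an engineer would, in place of code of your own. Each camera call takes 0.05 s, during which the arm holds its last target. There are 200 camera calls.

## Working session

There is one attempt and no reset: what is moved stays moved. The work goes in short steps, Python scripts to look and compute and a tool call to move; the robot and the scene stay as the last step left them, time stands still between calls to the robot, and variables do not carry over. Pictures are saved under pics/ and viewed, at most 10 in all, crops included, and the job is handed in when it is done.

Besides the shell and the picture viewer there is one more tool, called after ">>>" as name([rows], argument=value, ...), one row to a line, values as JSON. step_arm: Moves the arm, as the interface text tells. Shifts and turns lie within -1 to 1; 1 stands for 300 mm of shift or 30 degrees of turn. Its arguments: {"type":"object","properties":{"deltas":{"type":"array","items":{"type":"array"}}},"required":["deltas"]}

```bash
mkdir -p pics; python3 - <<'E'
from plant import *
import cv2, json
s=observe(); print(s)
for n in("scene","side"):
    cv2.imwrite(f"pics/{n}0.png",get_image(n)); print(n,get_calibration(n))
E
```

```text
{'time': 0.0, 'joint_positions': array([ 1.19918778,  0.57653483,  0.02479417,  1.4378984 , -0.01498904,
        1.12902872, -0.05652348]), 'joint_velocities': array([-0.00247023,  0.00093424,  0.00040543,  0.0004149 ,  0.00042688,
       -0.0012451 ,  0.0005211 ]), 'tau': array([-3.04738223e-04, -7.65743923e+01,  2.25062281e+00, -2.85967451e+01,
        1.53970270e-02,  1.26359321e-02,  1.00415326e-05]), 'tool_pos': array([ 0.19151109, -0.64682166,  0.25244308]), 'tcp_rot': array([-8.28262253e-04,  9.89659175e-01,  1.43436422e-01, -1.55910567e-04]), 'contact_force': array([-0.33536948, -0.51454063,  0.43442563]), 'torque': array([-0.0183486 ,  0.01040896,  0.00514894]), 'finger_force': 0.0, 'grip_width': 0.08528693397425079}
scene {'mtx': array([[502.02338826,   0.        , 316.46566912],
       [  0.        , 502.02338826, 202.62970518],
       [  0.        ,   0.        ,   1.        ]]), 'origin': array([ 1.26859671, -0.02290294,  0.71206688]), 'rotation': array([-0.29760201,  0.65694814,  0.63226403, -0.28300951])}
side {'mtx': array([[422.26053559,   0.        , 320.42755862],
       [  0.        , 422.26053559, 203.3068514 ],
       [  0.        ,   0.        ,   1.        ]]), 'origin': array([ 0.50163034, -0.48252322,  0.67526027]), 'rotation': array([-0.33546576,  0.93768575, -0.08476298,  0.03199045])}
```

View pics/scene0.png

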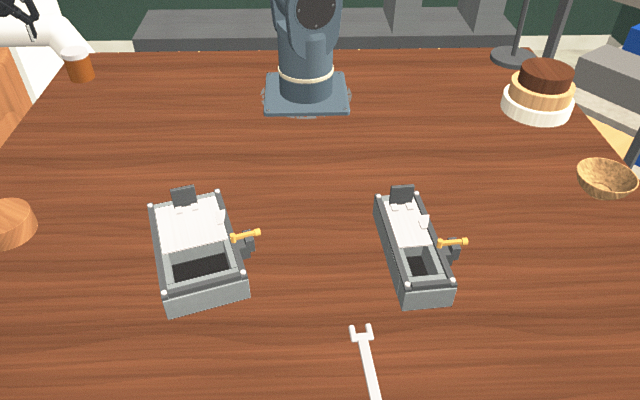

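View pics/side0.png

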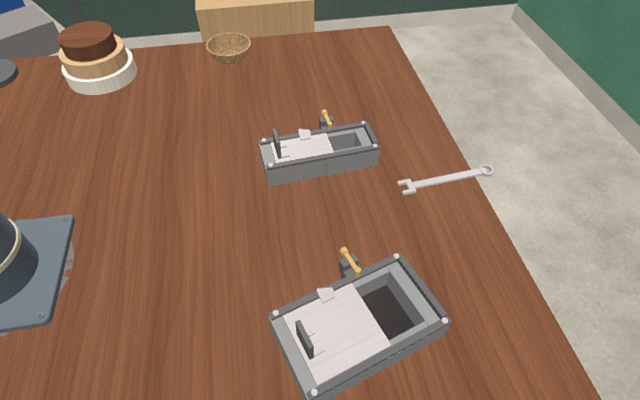

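The wide chute is at scene (200,250) and side (360,330), on the robot's right. Its tab is near scene (184,196) and side (305,338). I'll zoom in on both tabs.

```bash
python3 - <<'E'
import cv2,numpy as np
a=cv2.imread("pics/scene0.png")[175:225,140:240]; b=cv2.imread("pics/side0.png")[300:400,265:345]
a=cv2.resize(a,None,fx=8,fy=8,interpolation=2)[:, :800]; b=cv2.resize(b,None,fx=6,fy=6,interpolation=2)
cv2.imwrite("pics/a.png",a);cv2.imwrite("pics/b.png",b)
E
cat > h.py <<'E'
import numpy as np
from scipy.spatial.transform import Rotation as R
from plant import get_calibration
def ray(n,p):
    c=get_calibration(n); q=c["rotation"]; r=R.from_quat(np.roll(q,-1)).as_matrix()
    d=r@np.linalg.solve(c["mtx"],[p[0],p[1],1]); return c["origin"],d/np.linalg.norm(d)
def plane(n,p,z):
    o,d=ray(n,p); return o+d*(z-o[2])/d[2]
def tri(p,q):
    o,d=ray("scene",p);u,e=ray("side",q)
    s=np.linalg.lstsq(np.c_[d,-e],u-o,rcond=None)[0]
    a,b=o+s[0]*d,u+s[1]*e; return (a+b)/2,np.linalg.norm(a-b)
E
python3 - <<'E'
from h import *
np.set_printoptions(precision=4,suppress=True)
for p,q in [((150,206),(314,392)),((218,193),(276,313)),((164,293),(445,321)),((243,273),(396,257))]: print(tri(p,q))
E
```

```text
(array([ 0.5257, -0.315 ,  0.0558]), np.float64(0.0012197359708954257))
(array([ 0.4871, -0.1875,  0.0525]), np.float64(0.0010338878170491478))
(array([ 0.7422, -0.2484,  0.0561]), np.float64(0.00030728084951030926))
(array([ 0.7022, -0.1224,  0.0541]), np.float64(0.00027879278487835104))
```

View pics/a.png

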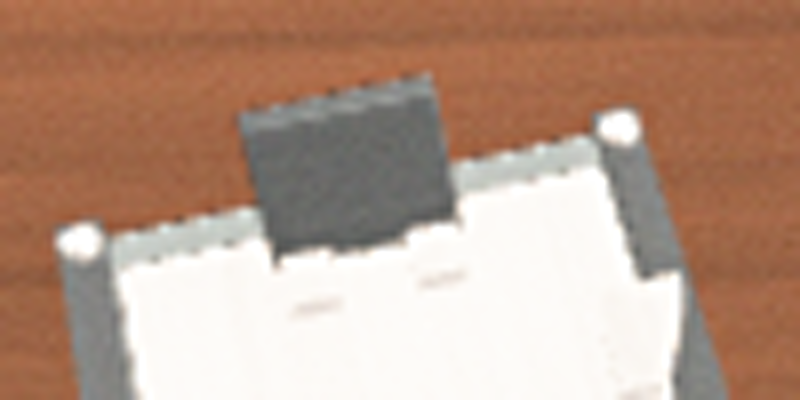

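View pics/b.png

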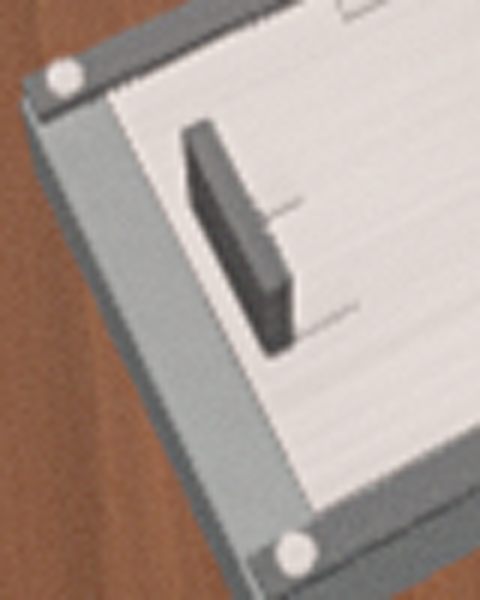

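```bash
python3 - <<'E'
from h import *
from plant import observe
np.set_printoptions(precision=4,suppress=True)
P=[plane("scene",(170,189.4),.1),plane("scene",(193.75,184.4),.1),plane("side",(308.7,348.3),.1),plane("side",(295.5,322),.1)]
print(*P)
m=sum(P)/4; d=np.array([.2158,.0658]);d/=np.hypot(*d); print("tab",m,"yaw",np.arctan2(d[1],d[0]))
s=observe(); T=R.from_quat(np.roll(s["tcp_rot"],-1)).as_matrix(); print(T)
for back in(.045,.011):
    g=np.r_[m[:2]-d*back,.16]; print(back,g,(T.T@(g-s["tool_pos"]))/.3)
E
```

```text
[ 0.53   -0.2678  0.1   ] [ 0.5166 -0.2251  0.1   ] [ 0.5262 -0.2691  0.1   ] [ 0.5138 -0.2282  0.1   ]
tab [ 0.5217 -0.2476  0.1   ] yaw 0.29595706128665483
[[ 0.9588  0.2839 -0.0005]
 [ 0.2839 -0.9588  0.0014]
 [-0.0001 -0.0015 -1.    ]]
0.045 [ 0.4786 -0.2607  0.16  ] [ 1.2832 -0.9622  0.3097]
0.011 [ 0.5112 -0.2508  0.16  ] [ 1.3965 -0.9631  0.3097]
```

>>> step_arm([
  [[0.09, -0.069, 0], [0, 0, 0], -1],
  [[0.09, -0.069, 0], [0, 0, 0], -1],
  [[0.09, -0.069, 0], [0, 0, 0], -1],
  [[0.09, -0.069, 0], [0, 0, 0], -1],
  [[0.09, -0.069, 0], [0, 0, 0], -1],
  [[0.09, -0.069, 0], [0, 0, 0], -1],
  [[0.09, -0.069, 0], [0, 0, 0], -1],
  [[0.09, -0.069, 0], [0, 0, 0], -1],
  [[0.09, -0.069, 0], [0, 0, 0], -1],
  [[0.09, -0.069, 0], [0, 0, 0], -1],
  [[0.09, -0.069, 0], [0, 0, 0], -1],
  [[0.09, -0.069, 0], [0, 0, 0], -1],
  [[0.09, -0.069, 0], [0, 0, 0], -1],
  [[0.06, -0.065, 0], [0, 0, 0], -1],
  [[0, 0, 0.1], [0, 0, 0], -1],
  [[0, 0, 0.1], [0, 0, 0], -1],
  [[0, 0, 0.1], [0, 0, 0], -1],
  [[0, 0, 0], [0, 0, 0], -1],
  [[0, 0, 0], [0, 0, 0], -1],
])

```text
time: 2.0
tool_pos: [0.4634, -0.2657, 0.1635]
tcp_rot: [-0.0, 0.99, 0.143, -0.001]
contact_force: [0.1, -0.3, -0.1]
grip_width: -0.0002
finger_force: 0.0
```

```bash
python3 - <<'E'
from h import *
from plant import *
import cv2
np.set_printoptions(precision=4,suppress=True)
s=observe(); T=R.from_quat(np.roll(s["tcp_rot"],-1)).as_matrix()
print(s["time"],s["tool_pos"],T[:,0],s["contact_force"],s["grip_width"])
for z in (.16,.09): print((T.T@(np.array([.4786,-.2607,z])-s["tool_pos"]))/.3)
cv2.imwrite("pics/s1.png",get_image("side")[150:400,160:560].repeat(2,0).repeat(2,1))
E
```

```text
2.0 [ 0.4634 -0.2657  0.1635] [ 0.9589  0.2838 -0.0009] [ 0.0519 -0.3222 -0.0613] -0.00019182404476410648
[ 0.0534 -0.0017  0.0115]
[ 0.0536 -0.0015  0.2448]
```

View pics/s1.png

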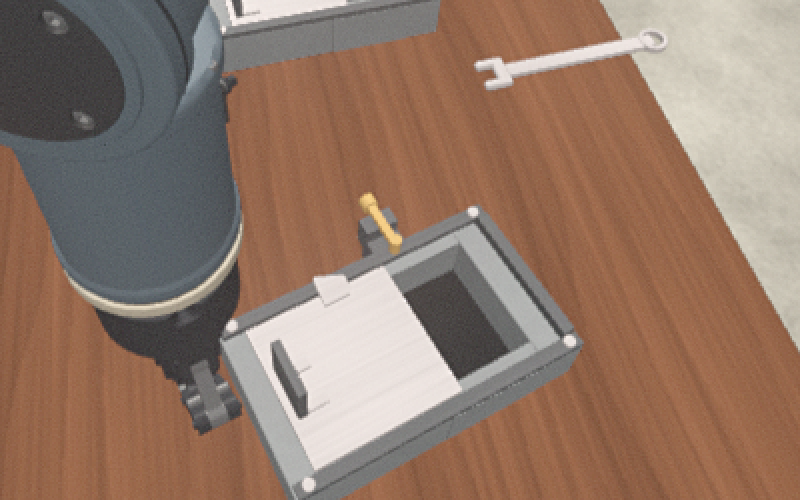

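The shut gripper is 61 mm behind the tab, at picture (210,395), and the way is clear. I'll lower it, then look for the fingertips.

>>> step_arm([
  [[0, 0, 0.08], [0, 0, 0], -1],
  [[0, 0, 0.08], [0, 0, 0], -1],
  [[0.02, 0, 0.078], [0, 0, 0.02], -1],
  [[0, 0, 0], [0, 0, 0], -1],
])

```text
time: 2.45
tool_pos: [0.4695, -0.2636, 0.0912]
tcp_rot: [-0.001, 0.99, 0.138, -0.0]
contact_force: [-0.1, -0.2, -0.6]
grip_width: 0.0001
finger_force: 0.0
```

```bash
python3 - <<'E'
from plant import *
import cv2
print(observe()["tool_pos"])
a=get_image("side")[280:400,200:360]
cv2.imwrite("pics/s2.png",cv2.resize(a,None,fx=5,fy=5,interpolation=2))
cv2.imwrite("pics/w2.png",get_image("wrist"))
E
```

```text
[ 0.46949131 -0.26363121  0.09122688]
```

View pics/s2.png

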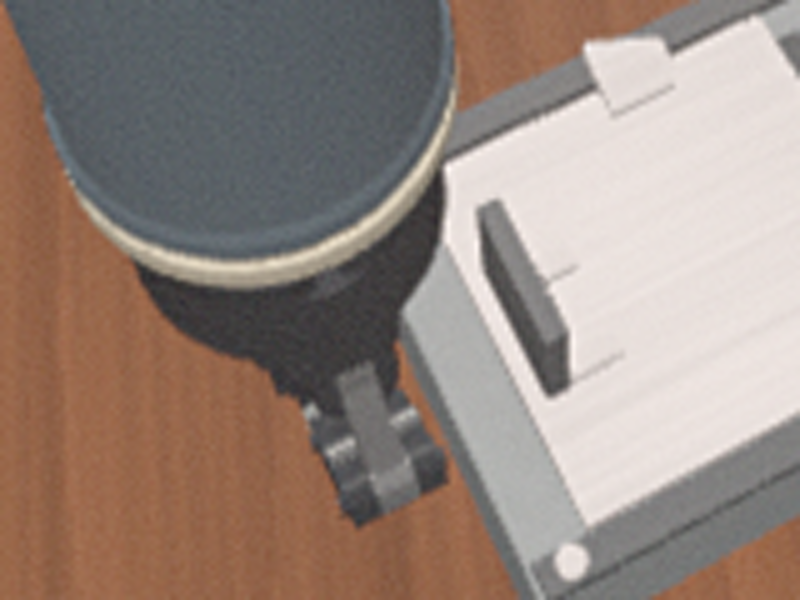

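View pics/w2.png

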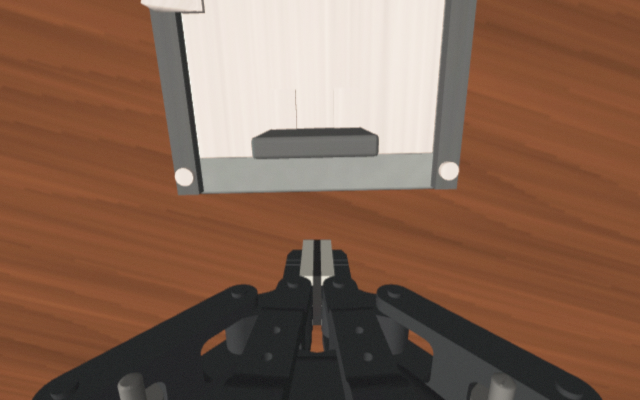

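The fingers (wrist column 317) line up with the tab (column 315). I'll correct the yaw slightly and approach.

>>> step_arm([
  [[0.05, 0, 0], [0, 0, -0.035], -1],
  [[0.05, 0, 0], [0, 0, 0], -1],
  [[0.03, 0, 0], [0, 0, 0], -1],
  [[0.02, 0, 0], [0, 0, 0], -1],
  [[0.02, 0, 0], [0, 0, 0], -1],
  [[0.02, 0, 0], [0, 0, 0], -1],
  [[0, 0, 0], [0, 0, 0], -1],
])

```text
time: 3.25
tool_pos: [0.5236, -0.2476, 0.0918]
tcp_rot: [-0.0, 0.989, 0.147, -0.001]
contact_force: [-3.2, 0.6, 2.1]
grip_width: 0.0001
finger_force: 1.3
```

>>> step_arm([
  [[0.02, 0, 0], [0, 0, 0], -1],
  [[0.02, 0, 0], [0, 0, 0], -1],
  [[0.02, 0, 0], [0, 0, 0], -1],
  [[0.02, 0, 0], [0, 0, 0], -1],
  [[0.02, 0, 0], [0, 0, 0], -1],
  [[0, 0, 0], [0, 0, 0], -1],
])

```text
time: 3.85
tool_pos: [0.5523, -0.2388, 0.0918]
tcp_rot: [-0.0, 0.989, 0.147, -0.0]
contact_force: [-3.1, 1.0, 2.1]
grip_width: -0.0003
finger_force: 1.3
```

```bash
python3 - <<'E'
from plant import *
import cv2
print(observe()["tool_pos"],observe()["contact_force"])
a=get_image("side")[220:400,240:480]
cv2.imwrite("pics/s3.png",cv2.resize(a,None,fx=3,fy=3,interpolation=2))
E
```

```text
[ 0.55234574 -0.23878756  0.09175794] [-3.11495622  1.02255392  2.08067439]
```

View pics/s3.png

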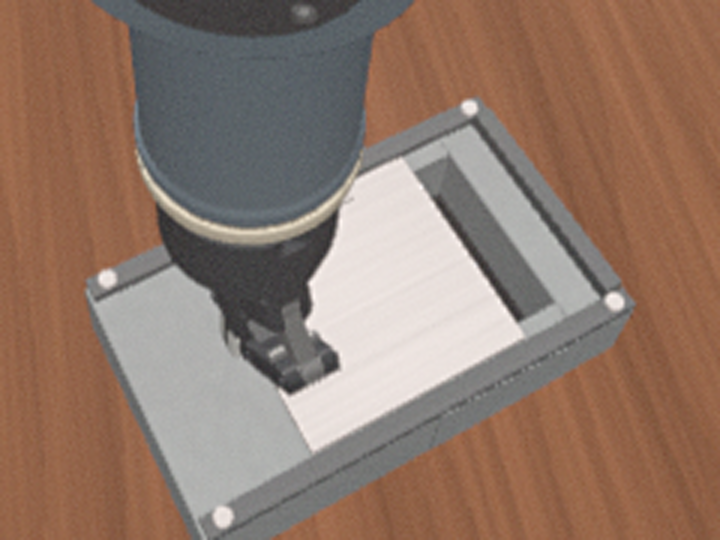

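The gate is moving cleanly with the fingers, with its front edge at picture (465,245) and some 40 mm left to go. I'll keep pushing.

>>> step_arm([
  [[0.02, 0, 0], [0, 0, 0], -1],
  [[0.02, 0, 0], [0, 0, 0], -1],
  [[0.02, 0, 0], [0, 0, 0], -1],
  [[0.02, 0, 0], [0, 0, 0], -1],
  [[0.01, 0, 0], [0, 0, 0], -1],
])

```text
time: 4.4
tool_pos: [0.5753, -0.2317, 0.0917]
tcp_rot: [-0.0, 0.989, 0.147, -0.003]
contact_force: [-14.3, -0.8, 9.8]
grip_width: 0.0001
finger_force: 7.2
```

>>> step_arm([
  [[0.015, 0, 0], [0, 0, 0], -1],
  [[0.01, 0, 0], [0, 0, 0], -1],
])

```text
time: 4.6
tool_pos: [0.5824, -0.2295, 0.0917]
tcp_rot: [-0.0, 0.989, 0.147, -0.003]
contact_force: [-9.1, 0.7, 5.0]
grip_width: -0.0001
finger_force: 3.6
```

>>> step_arm([
  [[0.01, 0, 0], [0, 0, 0], -1],
  [[0.01, 0, 0], [0, 0, 0], -1],
])

```text
time: 4.8
tool_pos: [0.59, -0.2272, 0.0917]
tcp_rot: [-0.0, 0.989, 0.147, -0.001]
contact_force: [-7.4, -0.1, 3.2]
grip_width: 0.0003
finger_force: 3.2
```

>>> step_arm([
  [[0.01, 0, 0], [0, 0, 0], -1],
  [[0, 0, 0], [0, 0, 0], -1],
])

```text
time: 5.0
tool_pos: [0.5934, -0.2261, 0.0917]
tcp_rot: [-0.0, 0.989, 0.147, -0.001]
contact_force: [-5.4, 0.7, 1.4]
grip_width: 0.0002
finger_force: 2.1
```

```bash
python3 - <<'E'
from plant import *
import cv2
a=get_image("side")[220:400,240:480]
cv2.imwrite("pics/s4.png",cv2.resize(a,None,fx=3,fy=3,interpolation=2))
E
```

```text
(no output)
```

View pics/s4.png

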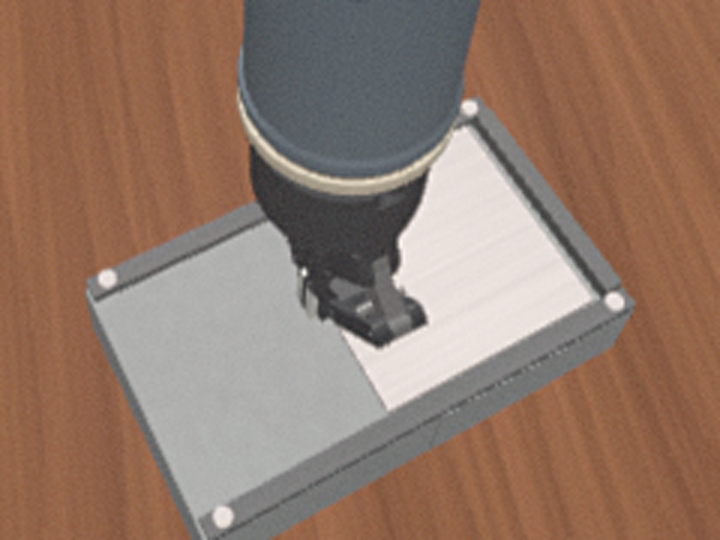

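The plate now lies within a few mm of the front wall at (590,290). I'll press on gently to the stop.

>>> step_arm([
  [[0.01, 0, 0], [0, 0, 0], -1],
  [[0, 0, 0], [0, 0, 0], -1],
])

```text
time: 5.25
tool_pos: [0.5963, -0.2253, 0.0917]
tcp_rot: [-0.0, 0.989, 0.147, -0.001]
contact_force: [-5.6, 0.3, 2.1]
grip_width: -0.0
finger_force: 2.4
```

>>> step_arm([
  [[0.007, 0, 0], [0, 0, 0], -1],
  [[0, 0, 0], [0, 0, 0], -1],
])

```text
time: 5.45
tool_pos: [0.5969, -0.2251, 0.0916]
tcp_rot: [-0.0, 0.989, 0.147, -0.002]
contact_force: [-9.8, 0.1, 5.4]
grip_width: 0.0003
finger_force: 4.8
```

>>> step_arm([
  [[0.007, 0, 0], [0, 0, 0], -1],
  [[0.007, 0, 0], [0, 0, 0], -1],
  [[0, 0, 0], [0, 0, 0], -1],
])

```text
time: 5.75
tool_pos: [0.597, -0.2251, 0.0916]
tcp_rot: [-0.001, 0.989, 0.146, -0.005]
contact_force: [-23.5, -0.7, 17.1]
grip_width: -0.0003
finger_force: 11.5
```

At the stop: the force rises with no movement. I'll back off and lift clear.

>>> step_arm([
  [[-0.03, 0, 0], [0, 0, 0], -1],
  [[-0.05, 0, 0], [0, 0, 0], -1],
  [[-0.1, 0, 0], [0, 0, 0], -1],
  [[-0.1, 0, -0.05], [0, 0, 0], -1],
  [[-0.05, 0, -0.13], [0, 0, 0], -1],
  [[0, 0, -0.15], [0, 0, 0], -1],
  [[0, 0, -0.15], [0, 0, 0], -1],
  [[0, 0, -0.1], [0, 0, 0], -1],
  [[0, 0, 0], [0, 0, 0], -1],
])

```text
time: 6.65
tool_pos: [0.5111, -0.2533, 0.2709]
tcp_rot: [0.002, 0.989, 0.147, 0.005]
contact_force: [-0.5, -0.7, -0.9]
grip_width: 0.0003
finger_force: 0.0
```

```bash
python3 - <<'E'
from plant import *
import cv2
a=get_image("side")[220:400,240:480]; b=get_image("scene")[170:320,130:280]
cv2.imwrite("pics/s5.png",cv2.hconcat([cv2.resize(a,(480,360),interpolation=2),cv2.resize(b,(320,320),interpolation=2)[:, :].copy() if 0 else cv2.copyMakeBorder(cv2.resize(b,(320,320),interpolation=2),0,40,0,0,0)]))
E
```

```text
(no output)
```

View pics/s5.png

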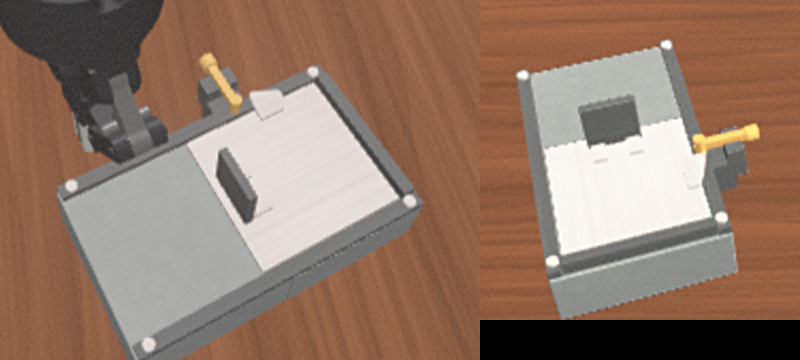

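The gate is shut. The plunger tip, at (238,103) in the left panel, sits in behind the cam at (265,103), and the robot is clear.

```bash
python3 -c "
from plant import *
print(sign_off())"
```

```text
the job is handed in; nothing more can be done
None
```

The wide chute's gate is pushed home against its stop, its catch looks clicked in behind the cam in the last pictures, the narrow gate was never touched, and the job is handed in with the arm clear (about 7 s used).

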